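# Ring for the painter and open the varnish bottle

### The job

Press the plunger of the counter call bell right down to its stop to call the toy painter over and let it spring back up, then open the varnish bottle for her: push its safety cap down, turn it counter-clockwise while it is down until it comes free, and lift it straight off. Finish still gripping the cap, held level and still about 5 cm clear above the bottle's mouth so that she can reach under it with her brush. Leave the other things on the counter where they stand.

Things in the scene. Friction and masses are not known exactly. Their poses are not given: they have to be found in the camera images.
- bottle: amber glass varnish bottle, 76 mm across, fixed in a square light-wood block (100 x 100 x 40 mm) screwed to the counter; the only thing with a wide black ribbed cap. Origin on the counter under its centre, z up; x as the cap's x when locked. Shoulder slopes from 94 mm height (radius 38) to 115 mm (radius 18); neck 32 mm across, with a 45 mm flange hidden under the cap.
- bottle_mouth (a point): centre of the neck's rim, 154 mm above the counter; a sprung rubber seal sticks out 6 to 7 mm above the rim and holds up the cap
- cap: black ribbed push-and-turn safety cap, round, 57 mm across, 34 mm high, 50 g, open below, a flat grey bar along its x axis on top. Origin at the centre of its lower rim (130 mm above the counter when locked), z up. Locked, it neither turns nor lifts. Pushing it down meets a spring: 5.5 N at first, 8.5 N at its stop 6 mm down. From 3.5 mm down it turns. Grip it across any diameter.
- cap_top (a point): centre of the cap's top, 34 mm above the cap's origin, 164 mm above the counter when locked. The pushed cap turns counter-clockwise seen from above; after the first 0.5 rad it no longer catches if let up. It lifts straight off from 0.95 to 1.25 rad from locked (best 1.1); a stop ends the turn at 1.3 rad. Free, it rests loosely on the seal.
- bell: brass dome call bell, 90 mm across and 48 mm high on a dark steel base, screwed to the counter, with a round steel plunger head on top. Origin on the counter under its centre, z up.
- plunger_top (a point): top centre of the plunger head (22 mm across), 64 mm above the counter when up; moves with the head
- bell_plunger (a joint): how far the plunger is pressed down, m: 0 up, 0.007 at its stop; spring 1.4 N at first, 4.5 N at the stop; springs back by itself
- skull: bystander: white clay skull with painted flowers, 80 mm wide, 95 mm high, loose; origin under it
- donkey: bystander: small clay donkey with two side baskets, 100 mm long along x, 70 mm wide, 90 mm high, loose; origin under it
- tin_star: bystander: flat five-pointed tin candle holder, 92 mm across, 25 mm high, loose; origin under it
- brass_bell: bystander: brass hand bell standing on its mouth, 64 mm across, 100 mm high with an upright handle and no plunger, loose; origin under it
- paint_jar: bystander: small glass jar with a cork lid, 50 mm across, 70 mm high, loose; origin under it
- clay_bowl: bystander: shallow clay bowl, 90 mm across, 35 mm high, loose; origin under it
- paint_brush: bystander: brush lying on the counter, loose; x axis along it
Mind the look-alikes: they are no part of the job. Leave any blue look-alike of the bell alone.

How it is judged:
By the outcome, as a careful person would: the job done as asked, in the order asked, and still so for the second after the job is handed in, while the arm keeps its last pose, push and grip.
It also fails if it takes over 54 s, if anything falls off the work surface, if the arm or the gripper's body presses on something with over 40 N, if the wrist force passes 120 N, or if a joint passes its speed limit or range.

### The arm

A 6-joint arm with a two-finger parallel gripper is mounted at the origin on the work surface. World frame = base frame: x ahead of the robot, y to its left, z up, the work surface at z = 0. Lengths are in m, angles in rad, forces in N, time in s.
With the tool pointing down it reaches from about 0.275 to 0.75 m from the base axis. Payload 10.2 kg.
Tool frame: the origin (TCP) lies midway between the tips of the shut fingers; the grasp point (between the pads) lies 19 mm behind it; z points along the fingers, y is the line along which they close (so a half turn about z gives the same grasp; the last joint's range is limited). The gripper opens to 88 mm and grips with 3 to 60 N. Pads are 18 mm wide; open, the fingers measure 123 mm over their backs; the gripper's body (75 mm by 187 mm) begins 45 mm behind the grasp point.
Start: joints at [-1.414, 0.313, 1.498, -0, 1.331, -0.223], TCP at [0.195, -0.488, 0.239] pointing down, gripper open.
Joint ranges: [-2.94, 2.94], [-0.97, 2.17], [0.19, 2.56], [-1.23, 4.37], [0.02, 3.11], [-2.88, 2.88]. Speed limits (rad/s): [2.39, 2.39, 3.01, 3.14, 3.14, 3.14].

### API

Orientations are given as a unit quaternion [x, y, z, w].
In Python, from bench import get_obs, snapshot, camera_info, hand_in gives the robot as it stands.
- The arm moves only by the tool servo_tool, never from a script. Its argument "series" is a list of rows, each a list of 7 numbers: the turn, a rotation vector about the tool's x, y, z in rad, then the shift along the tool's x, y, z in m, then the finger opening in m, from 0 to 0.0881. In form: [[rx, ry, rz, x, y, z, gripper], ...]. A call has 1 to 20 rows; each row shifts and turns the commanded pose from where the row before left it, along the tool's axes as they then stand; what a row does not reach is not made up. A row lasts 1/8 s, in which the tool goes at most 62.5 mm and 10.7 degrees, less where a joint would pass 70% of its speed; a pose out of reach is approached as far as the arm can. A call is refused whole if a number of a shift passes 0.0625 or a number of a turn 0.188, either way. A call with a gripper value outside its range is refused whole. The fingers move at their own pace and stop on an object; the grip force is fixed at half the most. Time passes only in rows, so rows that do not move let the fingers close. It gives the time, the measured TCP pose, the force, the opening and the grip force at its end, in the units of the state.
- get_obs(): the state, without advancing time (a new reading comes with each control period).
- snapshot(name): name is "scene" or "top" or "wrist"; returns (picture, depth): 480x640x3 uint8, red, green, blue; 480x640 float32, m along the optical axis (not along the pixel's ray), 0 where there is no reading.
- camera_info(name): a dict with "camera_matrix" (3x3 intrinsics, pixels), "pose" (4x4, takes a point from camera to world coordinates); the wrist camera has in their place "hand_eye" (4x4, takes a point from camera to tool coordinates, whose origin is the TCP and whose axes are the flange's). Camera axes: x right, y down, z forward; pixel columns grow to the right and rows downward; lengths in m; the calibration is good to about 2 mm. A picture is of the moment at which its call begins: read the wrist's pose just before it. camera_info takes no time and is no camera call.
- hand_in(): hands the job in; it is judged then, once.
The state is a dict: "time": time; "joint_pos": joint angles; "joint_vel": joint speeds; "joint_efforts": joint torques, N m; "tcp_pos": TCP position; "tool_rot": TCP orientation; "ft_force": force on the tool from outside, world axes, zero at the start; "wrist_torque": the same for the moment, N m; "width": finger opening in m; "grasp_force": force on a finger pad.
Only numpy, scipy, OpenCV 4.12 (cv2) and the standard library are available. Lean on these libraries where they do the work, as an engineer would, in place of code of your own. Each camera call takes 0.05 s, during which the arm holds its last target. There are 200 camera calls.

## Working session

There is one attempt and no reset: what is moved stays moved. The work goes in short steps, Python scripts to look and compute and a tool call to move; the robot and the scene stay as the last step left them, time stands still between calls to the robot, and variables do not carry over. Pictures are saved under pics/ and viewed, at most 10 in all, crops included, and the job is handed in when it is done.

Besides the shell and the picture viewer there is one more tool, called after "Request:" as a command line: name --pt "numbers of a row" for each row, then --argument value for the rest. servo_tool: Moves the arm, as the interface text tells. Its arguments: {"type":"object","properties":{"series":{"type":"array","items":{"type":"array","items":{"type":"number"}}}},"required":["series"]}

```bash
mkdir -p pics; cat > h.py <<'E'
import numpy as np,cv2
from bench import *
from scipy.spatial.transform import Rotation as R
def shot(n,f=None):
    o=get_obs(); p,d=snapshot(n); ci=camera_info(n); K=np.array(ci["camera_matrix"])
    if "pose" in ci: T=np.array(ci["pose"])
    else:
        T=np.eye(4);T[:3,:3]=R.from_quat(o["tool_rot"]).as_matrix();T[:3,3]=o["tcp_pos"];T=T@np.array(ci["hand_eye"])
    if f: cv2.imwrite("pics/"+f,p[:,:,::-1])
    v,u=np.mgrid[:480,:640]; P=np.stack([(u-K[0,2])/K[0,0]*d,(v-K[1,2])/K[1,1]*d,d],-1)@T[:3,:3].T+T[:3,3]
    P[d==0]=np.nan
    return p,d,P,K,T
E
python3 - <<'E'
from h import *
a=shot("scene","s1.png");b=shot("top","t1.png")
np.savez("v.npz",ps=a[0],Ps=a[2],pt=b[0],Pt=b[2])
o=get_obs();print(o);print(a[4][:3,3],b[4][:3,3])
print(camera_info("wrist"))
E
```

```text
{'time': 0.1, 'joint_pos': array([-1.41442132e+00,  3.13384710e-01,  1.49833415e+00,  7.66792983e-06,
        1.33101190e+00, -2.23405969e-01]), 'joint_vel': array([-0.00082656, -0.00239737, -0.00267661, -0.0032942 , -0.00213105,
        0.00115223]), 'joint_efforts': array([ 2.12591520e-03, -4.02814043e+01, -2.52645046e+01,  6.95358356e-02,
        3.42251512e-02, -5.89850993e-05]), 'tcp_pos': array([ 0.19457979, -0.48737955,  0.23823323]), 'tool_rot': array([ 9.82024925e-01,  1.88750425e-01,  2.27901996e-05, -5.68609316e-04]), 'ft_force': array([ 0.55839855,  0.67800133, -0.05283919]), 'wrist_torque': array([-0.01495734,  0.03061196, -0.01653374]), 'grasp_force': 0.0, 'width': 0.08851006473002915}
[1.16840547 0.25440481 0.91135371] [ 0.43160981 -0.01064631  1.1395886 ]
{'camera_matrix': array([[427.57273097,   0.        , 321.67624365],
       [  0.        , 427.57273097, 233.81777133],
       [  0.        ,   0.        ,   1.        ]]), 'hand_eye': array([[ 4.93440456e-05, -9.62402089e-01, -2.71628822e-01,
         6.85372201e-02],
       [ 9.99999807e-01,  2.15637811e-04, -5.82361778e-04,
         5.90475322e-04],
       [ 6.19039636e-04, -2.71628741e-01,  9.62401914e-01,
        -1.45685527e-01],
       [ 0.00000000e+00,  0.00000000e+00,  0.00000000e+00,
         1.00000000e+00]])}
```

```bash
sleep 1; ls . pics
```

```text
.:
h.py
pics
v.npz

pics:
s1.png
t1.png
```

View pics/s1.png

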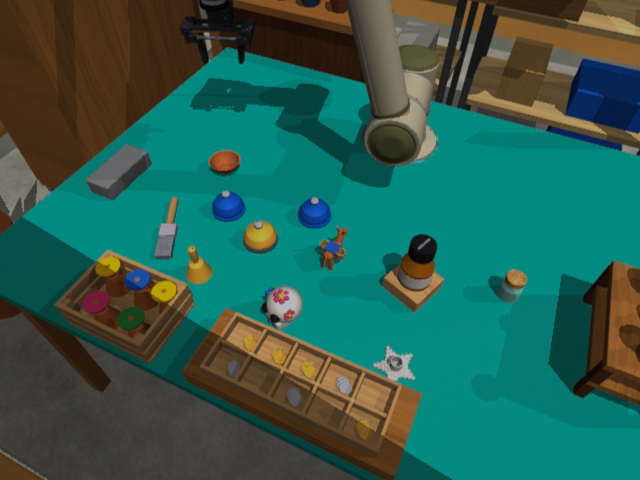

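View pics/t1.png

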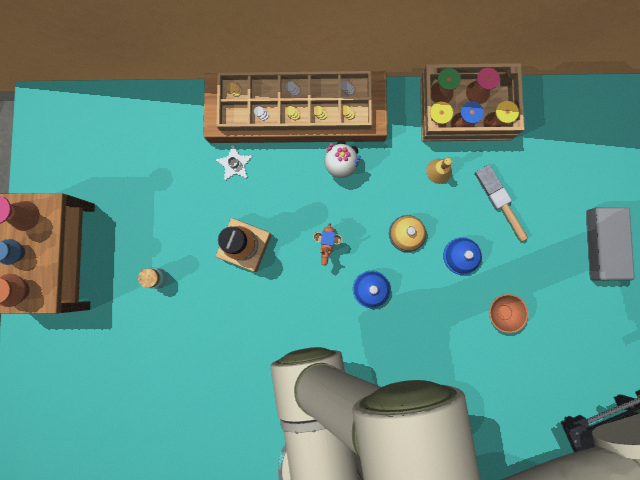

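Candidates for the bell: the brass dome with a steel plunger at top (408,232) / scene (260,235); two blue look-alikes at top (372,290) and (463,256); and the hand bell with an upright handle at top (440,170). I choose the brass dome. The only thing with a wide black cap is the bottle, at top (233,240) / scene (424,245).

```bash
python3 - <<'E'
from h import *
z=np.load("v.npz")
t=z["pt"];s=z["ps"];Pt=z["Pt"];Ps=z["Ps"]
c=lambda im,u,v:cv2.resize(im[v-40:v+40,u-40:u+40],(400,400),interpolation=cv2.INTER_CUBIC)
cv2.imwrite("pics/c1.png",np.hstack([c(s,260,235),c(s,420,258)])[:,:,::-1])
def rep(n,im,P,box,zmin,zmax):
    u0,u1,v0,v1=box; q=P[v0:v1,u0:u1].reshape(-1,3); q=q[(q[:,2]>zmin)&(q[:,2]<zmax)]
    print(n,len(q),np.round(np.median(q,0),4),np.round((q.min(0)+q.max(0))/2,4),np.round(np.ptp(q,axis=0),4))
rep("cap t",t,Pt,(210,280,210,275),.155,.175)
rep("cap s",s,Ps,(395,445,225,300),.155,.175)
rep("plunger t",t,Pt,(385,430,210,255),.055,.075)
rep("plunger s",s,Ps,(240,280,215,255),.055,.075)
rep("base t",t,Pt,(385,430,210,255),.005,.05)
# block corners
m=np.isfinite(Pt[...,2])&(Pt[...,2]>.03)&(Pt[...,2]<.046); m[:, :210]=0;m[:,280:]=0;m[:210]=0;m[280:]=0
v,u=np.nonzero(m);r=cv2.minAreaRect(Pt[m][:,:2].astype(np.float32));print(r)
# bar: light pixels on cap top
for n,im,P,b in(("t",t,Pt,(210,280,210,275)),("s",s,Ps,(395,445,225,300))):
    u0,u1,v0,v1=b;q=P[v0:v1,u0:u1].reshape(-1,3);g=im[v0:v1,u0:u1].reshape(-1,3).min(1)
    k=(q[:,2]>.155)&(g>90);q=q[k]
    if len(q)>3:
        w,V=np.linalg.eigh(np.cov(q[:,:2].T));print("bar",n,len(q),q.mean(0).round(4),np.degrees(np.arctan2(V[1,1],V[0,1])),w)
for n,P,b in(("skull",Pt,(322,362,140,180)),("donkey",Pt,(310,345,222,268)),("jar",Pt,(135,165,262,292)),("blue1",Pt,(350,395,268,310)),("blue2",Pt,(440,485,235,275)),("hand",Pt,(425,456,155,185))): rep(n,t,P,b,.02,.2)
E
```

```text
cap t 575 [0.5224 0.2043 0.1644] [0.5225 0.2045 0.1622] [0.0548 0.0553 0.0143]
cap s 478 [0.528  0.2058 0.1625] [0.5251 0.2054 0.161 ] [0.0553 0.0554 0.0119]
plunger t 66 [ 0.5494 -0.1881  0.0634] [ 0.5495 -0.1889  0.0619] [0.0188 0.0194 0.0107]
plunger s 48 [ 0.5535 -0.1868  0.0612] [ 0.5527 -0.187   0.0612] [0.0173 0.0195 0.0099]
base t 1002 [ 0.5461 -0.1808  0.0373] [ 0.5543 -0.1853  0.0274] [0.0948 0.095  0.0447]
((0.5236480236053467, 0.20548805594444275), (0.10069718211889267, 0.0999632179737091), 68.47625732421875)
bar t 54 [0.5238 0.2052 0.1653] 158.48329877655792 [2.90054458e-06 1.39658067e-04]
bar s 31 [0.5236 0.2046 0.1634] 158.58345084355344 [2.46903080e-06 1.25476885e-04]
skull 995 [ 0.7142 -0.0287  0.0777] [ 0.7235 -0.031   0.0693] [0.0872 0.0838 0.055 ]
donkey 542 [0.5319 0.007  0.058 ] [0.5228 0.0049 0.0607] [0.1008 0.065  0.0729]
jar 477 [0.4452 0.4076 0.0688] [0.4456 0.414  0.0481] [0.0475 0.0474 0.055 ]
blue1 948 [ 0.4171 -0.0969  0.04  ] [ 0.4169 -0.0979  0.044 ] [0.08   0.0801 0.0478]
blue2 943 [ 0.4934 -0.3116  0.0401] [ 0.4945 -0.3173  0.0456] [0.0782 0.0818 0.0507]
hand 360 [ 0.6984 -0.2636  0.0417] [ 0.7037 -0.2682  0.061 ] [0.0491 0.0484 0.0815]
```

```bash
sleep 1
```

```text
(no output)
```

View pics/c1.png

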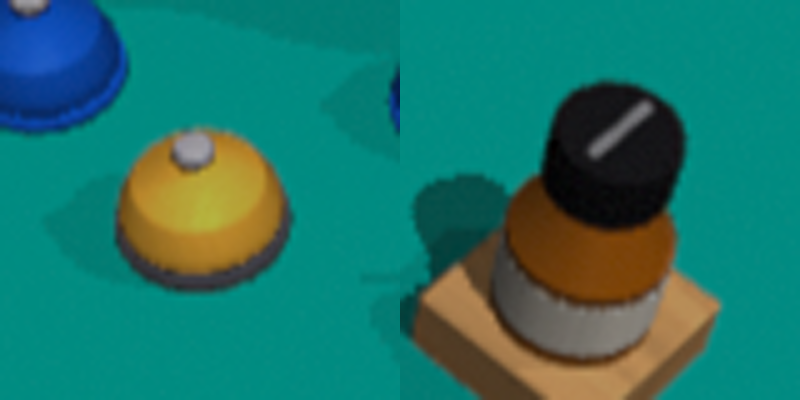

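The crop shows a brass dome with a steel plunger on a dark base (plunger about (195,150) in the crop), and the black ribbed cap with its grey bar on the amber bottle. The heights match the text: plunger 0.063, cap top 0.164. Moving above the bell with the fingers shut.

Request:
servo_tool --pt "0 0 0 0.0442 -0.0146 0.0128 0" --pt "0 0 0 0.0442 -0.0146 0.0128 0" --pt "0 0 0 0.0442 -0.0146 0.0128 0" --pt "0 0 0 0.0442 -0.0146 0.0128 0" --pt "0 0 0 0.0442 -0.0146 0.0128 0" --pt "0 0 0 0.0442 -0.0146 0.0128 0" --pt "0 0 0 0.0442 -0.0146 0.0128 0" --pt "0 0 0 0.0442 -0.0146 0.0128 0" --pt "0 0 0 0.0442 -0.0146 0.0128 0" --pt "0 0 0 0.0442 -0.0146 0.0128 0" --pt "0 0 0 0 0 0 0" --pt "0 0 0 0 0 0 0"

```text
time: 1.6
tcp_pos: [0.5506, -0.1884, 0.1106]
tool_rot: [0.982, 0.189, -0.0, -0.0]
ft_force: [-0.1, 0.8, -0.3]
width: 0.0004
grasp_force: 0.0
```

```bash
python3 - <<'E'
from h import *
p,d,P,K,T=shot("wrist","w1.png");o=get_obs();print(o["time"],o["tcp_pos"],o["tool_rot"],o["width"],o["ft_force"])
m=(P[...,2]>.056)&(P[...,2]<.07)&(np.hypot(P[...,0]-.551,P[...,1]+.188)<.025)
q=P[m];v,u=np.nonzero(m);print(len(q),np.median(q,0),(q.min(0)+q.max(0))/2,np.ptp(q,axis=0),u.mean(),v.mean())
dl=np.array([.5513,-.188,.064])-o["tcp_pos"];print(R.from_quat(o["tool_rot"]).inv().apply(dl))
E
```

```text
1.65 [ 0.55051873 -0.18877042  0.11088029] [ 9.82095486e-01  1.88383787e-01 -5.21953685e-05  4.43615294e-05] 0.00024893005182524924 [ 0.41640476 -0.23055067 -0.55988961]
1390 [ 0.55080479 -0.18953811  0.06260904] [ 0.54947563 -0.19010346  0.06126065] [0.02078298 0.02079352 0.00740096] 323.0302158273381 262.18920863309353
[ 0.00101648 -0.00042982  0.04688014]
```

View pics/w1.png

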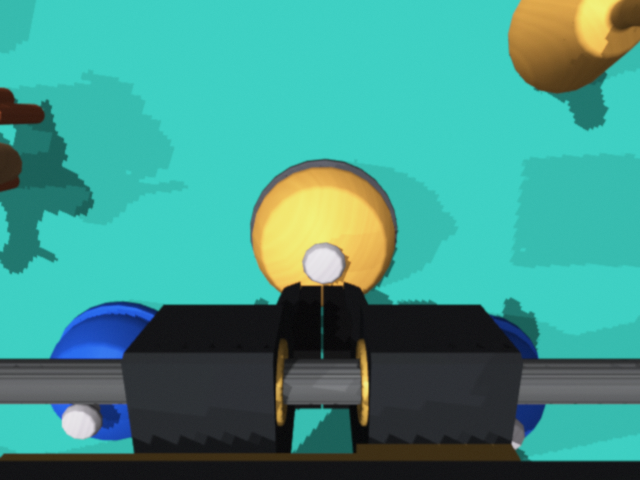

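The wrist view shows the plunger head at (323,262), right under the shut fingertips (TCP within 1 mm). Pressing.

Request:
servo_tool --pt "0 0 0 0 0 0.02 0" --pt "0 0 0 0 0 0.018 0" --pt "0 0 0 0 0 0.007 0" --pt "0 0 0 0 0 0.003 0" --pt "0 0 0 0 0 0.003 0" --pt "0 0 0 0 0 0 0"

```text
time: 2.4
tcp_pos: [0.5511, -0.1883, 0.0601]
tool_rot: [0.982, 0.189, 0.0, 0.0]
ft_force: [-1.5, -0.3, 3.2]
width: 0.0005
grasp_force: 1.5
```

Request:
servo_tool --pt "0 0 0 0 0 0.002 0" --pt "0 0 0 0 0 0.002 0" --pt "0 0 0 0 0 0 0"

```text
time: 2.78
tcp_pos: [0.5512, -0.1884, 0.0567]
tool_rot: [0.982, 0.189, 0.0, 0.0]
ft_force: [-3.7, 0.0, 11.0]
width: 0.0002
grasp_force: 5.7
```

11 N at z = 0.0567 means it is at the stop (spring is only 4.5 N). Now I rise and move to above the cap.

Request:
servo_tool --pt "0 0 0 0 0 -0.015 0" --pt "0 0 0 0 0 -0.025 0" --pt "0 0 0 0 0 -0.055 0" --pt "0 0 0 0 0 -0.06 0" --pt "0 0 0 0.015 -0.047 0 0.088" --pt "0 0 0 0.015 -0.047 0 0.088" --pt "0 0 0 0.015 -0.047 0 0.088" --pt "0 0 0 0.015 -0.047 0 0.088" --pt "0 0 0 0.015 -0.047 0 0.088" --pt "0 0 0 0.015 -0.047 0 0.088" --pt "0 0 0 0.015 -0.047 0 0.088" --pt "0 0 0 0.015 -0.047 0 0.088" --pt "0 0 0 0 0 0 0.088" --pt "0 0 0 0 0 0 0.088"

```text
time: 4.53
tcp_pos: [0.523, 0.2053, 0.2108]
tool_rot: [0.982, 0.189, -0.0, 0.0]
ft_force: [1.2, -0.1, 0.6]
width: 0.0879
grasp_force: 0.0
```

```bash
python3 - <<'E'
from h import *
p,d,P,K,T=shot("wrist","w2.png");o=get_obs();print(o["time"],o["tcp_pos"],o["tool_rot"],o["width"],o["joint_pos"][[0,5]])
m=(P[...,2]>.155)&(P[...,2]<.172)&(np.hypot(P[...,0]-.5235,P[...,1]-.205)<.04)
q=P[m];v,u=np.nonzero(m);print(len(q),np.median(q,0),(q.min(0)+q.max(0))/2,np.ptp(q,axis=0),u.mean(),v.mean())
dl=np.array([.5237,.205,.132])-o["tcp_pos"];print(R.from_quat(o["tool_rot"]).inv().apply(dl))
p,d,P,K,T=shot("top")
q=P[210:255,385:430].reshape(-1,3);q=q[q[:,2]>.055];print("plunger",len(q),np.median(q,0))
E
```

```text
4.575 [0.5231794  0.20480837 0.21079615] [ 9.82099765e-01  1.88361488e-01 -2.02283779e-05  3.52637039e-05] 0.08822110916915145 [0.16465622 1.35648545]
10306 [0.52451079 0.20464989 0.16369523] [0.52282435 0.20421018 0.16075797] [0.05614862 0.05605781 0.01145278] 323.00504560450224 259.98796817387927
[5.58730858e-04 9.72486983e-06 7.87961169e-02]
plunger 66 [ 0.54930916 -0.18814929  0.06359934]
```

View pics/w2.png

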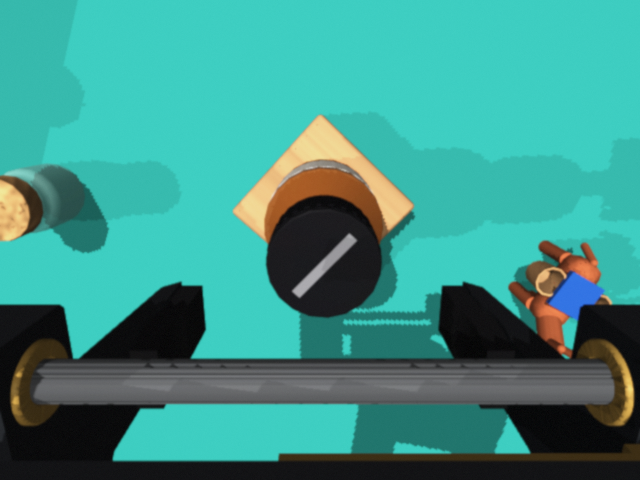

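The cap is centred between the open fingers (pixel (323,260)), and the plunger is back up at 0.0636. Descend and grip.

Request:
servo_tool --pt "0 0 0 0.0005 0 0.025 0.088" --pt "0 0 0 0 0 0.03 0.088" --pt "0 0 0 0 0 0.023 0.088" --pt "0 0 0 0 0 0 0.088" --pt "0 0 0 0 0 0 0.05" --pt "0 0 0 0 0 0 0.05" --pt "0 0 0 0 0 0 0.05" --pt "0 0 0 0 0 0 0.05" --pt "0 0 0 0 0 0 0.05"

```text
time: 5.75
tcp_pos: [0.5238, 0.2056, 0.1332]
tool_rot: [0.982, 0.189, 0.0, 0.0]
ft_force: [-0.1, -3.4, 4.1]
width: 0.0556
grasp_force: 30.0
```

Request:
servo_tool --pt "0 0 0 0 0 0.002 0.05" --pt "0 0 0 0 0 0.002 0.05" --pt "0 0 0 0 0 0.002 0.05" --pt "0 0 0 0 0 0 0.05" --pt "0 0 0 0 0 0 0.05"

```text
time: 6.38
tcp_pos: [0.5238, 0.2056, 0.1275]
tool_rot: [0.982, 0.189, 0.001, 0.0]
ft_force: [-1.2, -3.6, 7.3]
width: 0.0556
grasp_force: 30.0
```

Request:
servo_tool --pt "0 0 0 0 0 0.0015 0.05" --pt "0 0 0 0 0 0 0.05" --pt "0 0 0 0 0 0 0.05"

```text
time: 6.75
tcp_pos: [0.5239, 0.2056, 0.1271]
tool_rot: [0.982, 0.189, 0.001, 0.0]
ft_force: [-5.0, -4.7, 17.4]
width: 0.0553
grasp_force: 30.0
```

Now at the stop (17 N). Turning counter-clockwise (tool −z), in part first.

Request:
servo_tool --pt "0 0 -0.1 0 0 0 0.05" --pt "0 0 -0.1 0 0 0 0.05" --pt "0 0 -0.1 0 0 0 0.05" --pt "0 0 0 0 0 0 0.05"

```text
time: 7.25
tcp_pos: [0.5244, 0.2062, 0.1271]
tool_rot: [0.943, 0.334, 0.002, 0.0]
ft_force: [-1.7, 0.3, 13.4]
width: 0.0558
grasp_force: 30.0
```

```bash
python3 - <<'E'
from h import *
p,d,P,K,T=shot("wrist","w3.png");o=get_obs();print(o["time"],o["tcp_pos"],o["ft_force"],o["wrist_torque"],R.from_quat(o["tool_rot"]).as_matrix()[:2,0])
E
```

```text
7.3 [0.52443057 0.20623097 0.12713264] [-2.38997964 -0.0213054  14.30732828] [-0.08858805  0.24292841  0.09258535] [0.77737203 0.62903137]
```

View pics/w3.png

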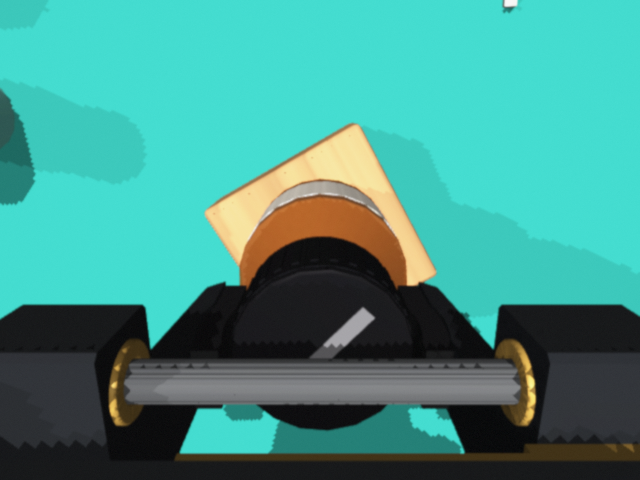

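The bar keeps its angle to the gripper (end at (365,315)) while the block has turned in view, so the cap turns with the fingers. Continuing to 1.1 rad.

Request:
servo_tool --pt "0 0 -0.1 0 0 0 0.05" --pt "0 0 -0.1 0 0 0 0.05" --pt "0 0 -0.1 0 0 0 0.05" --pt "0 0 -0.1 0 0 0 0.05" --pt "0 0 -0.1 0 0 0 0.05" --pt "0 0 -0.1 0 0 0 0.05" --pt "0 0 -0.1 0 0 0 0.05" --pt "0 0 -0.1 0 0 0 0.05" --pt "0 0 0 0 0 0 0.05"

```text
time: 8.43
tcp_pos: [0.5246, 0.2064, 0.1271]
tool_rot: [0.738, 0.675, 0.002, 0.001]
ft_force: [-1.0, 0.9, 13.3]
width: 0.0556
grasp_force: 30.0
```

```bash
python3 - <<'E'
from h import *
o=get_obs();x=R.from_quat(o["tool_rot"]).as_matrix()[:2,0];print(o["time"],o["tcp_pos"],o["ft_force"],o["wrist_torque"],"turned",np.arctan2(x[1],x[0])-.3791)
for n,b in(("top",(210,280,210,275)),("scene",(395,445,225,300))):
    p,d,P,K,T=shot(n);u0,u1,v0,v1=b;q=P[v0:v1,u0:u1].reshape(-1,3);g=p[v0:v1,u0:u1].reshape(-1,3).min(1)
    q=q[(q[:,2]>.15)&(q[:,2]<.172)&(g>90)&(np.hypot(q[:,0]-.5237,q[:,1]-.205)<.028)]
    if len(q)>5:
        w,V=np.linalg.eigh(np.cov(q[:,:2].T));print(n,len(q),q.mean(0).round(4),np.degrees(np.arctan2(V[1,1],V[0,1])),w)
E
```

```text
8.425 [0.52455474 0.20643018 0.1271318 ] [-1.00138721  0.88670878 13.34850418] [ 0.12684666  0.11048099 -0.00078144] turned 1.1020193913256826
```

Request:
servo_tool --pt "0 0 0 0 0 -0.004 0.05" --pt "0 0 0 0 0 -0.006 0.05" --pt "0 0 0 0 0 -0.006 0.05" --pt "0 0 0 0 0 0 0.05"

```text
time: 9.02
tcp_pos: [0.5234, 0.2058, 0.1412]
tool_rot: [0.739, 0.674, -0.0, -0.0]
ft_force: [0.3, -0.1, -0.5]
width: 0.0558
grasp_force: 30.0
```

No resistance, so the cap is free. Lifting to 5 cm clear.

Request:
servo_tool --pt "0 0 0 0 0 -0.01 0.05" --pt "0 0 0 0 0 -0.015 0.05" --pt "0 0 0 0 0 -0.015 0.05" --pt "0 0 0 0 0 -0.015 0.05" --pt "0 0 0 0 0 -0.01 0.05" --pt "0 0 0 0 0 0 0.05" --pt "0 0 0 0 0 0 0.05" --pt "0 0 0 0 0 0 0.05" --pt "0 0 0 0 0 0 0.05"

```text
time: 10.15
tcp_pos: [0.5234, 0.2057, 0.2059]
tool_rot: [0.739, 0.674, -0.0, -0.0]
ft_force: [-0.7, 0.1, 0.2]
width: 0.0556
grasp_force: 30.0
```

```bash
python3 - <<'E'
from h import *
p,d,P,K,T=shot("scene","s2.png");o=get_obs();print(o["time"],o["tcp_pos"],o["tool_rot"],o["width"],o["grasp_force"],o["ft_force"])
Ti=np.linalg.inv(T)
def px(x):
    c=Ti[:3,:3]@x+Ti[:3,3];return (K@c)[:2]/c[2]
print(px(np.array([.5237,.2052,.204])),px(np.array([.5237,.2052,.154])))
cv2.imwrite("pics/s2c.png",cv2.resize(p[130:330,330:510],None,fx=3,fy=3,interpolation=cv2.INTER_CUBIC)[:,:,::-1])
m=(p.max(2)<75);m&=(np.hypot(P[...,0]-.5237,P[...,1]-.205)<.035)&(P[...,2]>.18);q=P[m];print(len(q),np.percentile(q[:,2],[0,2,50,98,100]))
z=np.load("v.npz")
t=shot("top")[2]
for n,b in(("skull",(322,362,140,180)),("donkey",(310,345,222,268)),("jar",(135,165,262,292)),("hand",(425,456,155,185)),("star",(215,253,145,182)),("bowl",(488,530,292,335))):
    f=lambda P:(lambda q:np.nanmean(q[q[:,2]>.015],0))(P[b[2]:b[3],b[0]:b[1]].reshape(-1,3))
    print(n,(f(t)-f(z["Pt"])).round(4))
E
```

```text
10.2 [0.52345382 0.20572544 0.20597678] [ 7.38538068e-01  6.74211740e-01 -1.89976205e-04 -1.21154846e-04] 0.05565728958028319 29.999881635847892 [ 0.24303546 -0.4016335  -0.49887774]
[427.4126392 231.2083951] [422.88450057 246.52808263]
856 [0.20317439 0.23532252 0.32677416 0.42287423 0.42866267]
skull [ 0.0004  0.     -0.0002]
donkey [-0.0001  0.      0.0001]
jar [-0.0039 -0.1734  0.4522]
hand [ 0.0001 -0.0001 -0.0002]
star [-0.0385 -0.0159  0.1009]
bowl [ 0.0002 -0.0003 -0.0003]
```

View pics/s2c.png

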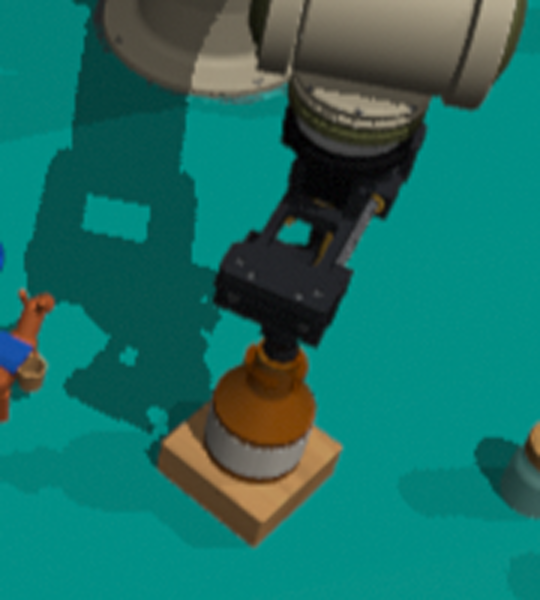

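The bottle stands open with its neck bare (crop (275,375)). The cap is held above it with the grip width unchanged at 55.6 mm, its rim about 49 mm over the mouth. The jar and star differences are the arm hiding them from the top camera; the jar shows unmoved in this view. Handing in.

```bash
python3 -c "
from bench import hand_in
print(hand_in())"
```

```text
the job is handed in; nothing more can be done
None
```

I pressed the bell to its stop and it sprang back, then pushed the cap down, turned it 1.1 rad counter-clockwise and lifted it off; it is held level about 49 mm above the bottle's mouth, handed in at about 10 s, no result returned; the skull, donkey, hand bell and bowl measured unmoved, the tin star and brush were not re-checked.

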